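# Push the spectacle case home into the nightstand corner

### The job

Push the steel spectacle case along the nightstand top until it is fully home in the inner corner of the L-shaped wooden strip, one long side flat against the long strip and its end against the short strip, so that it can be found in the dark. Only push it: never lift or tip it. Leave the battery tray, the drying capsule and the saucer where they are, and finish with the hand clear of everything.

Things in the scene. Friction and masses are not known exactly. Their poses are not given: they have to be found in the camera images.
- corner: Fixed L-shaped strip of light wood, 24 mm high, 14 mm thick, yaw within 0.2 rad. Origin: its inner corner, at surface level. Own x points away from the robot, y to its left, z up. The long strip's inner face is the plane x = 0, 300 mm long from the corner along -y; the short strip's inner face is the plane y = 0, 100 mm long along -x (towards the robot). The case's home is the -x, -y side.
- case: Loose closed spectacle case of stainless steel, a flat-sided block 160 mm long (own x), 66 mm wide (own y), 40 mm high, 0.12 to 0.25 kg, slides freely. Origin: centre of its underside. It starts on the robot's side of the long strip, 6 to 12 cm short of home each way, skewed up to 0.4 rad from the long strip, surface clear around it. Either end may face the short strip.
- tray: Bystander, loose: stacked two-tier battery tray of plastic, 100 x 70 mm, 61 mm high with the cells standing in it. Origin: centre of its underside.
- capsule: Bystander, loose: round silicone drying capsule with ribbed twist cap, 56 mm in diameter, 45 mm high. Origin: centre of its underside.
- saucer: Bystander, loose: white porcelain saucer, 130 mm in diameter, 18 mm high. Origin: centre of its underside.
There are look-alikes about, which are no part of the job. What is meant by the case is not purple, and is the smaller of those in its own colour.

How it is judged:
At the end, for the whole second after the job is handed in: The case lies flat and at rest on the top in the inner corner: its centre is within 6 mm of where it lies when touching both strips (33 mm from the long strip's inner face, 80 mm from the short strip's), and its long side is within 0.05 rad of the long strip (x of case in the frame of corner between -0.039 and -0.029 m and y of case in the frame of corner between -0.086 and -0.076 m and angle between the x axis of case and the y axis of corner, either way round below 0.05 rad and angle between case's own z axis and vertical below 0.05 rad and height (world z) of case below 0.004 m and linear speed of case below 0.01 m/s).
It fails at once if the case is lifted off the top (more than 8 mm) (height (world z) of case above 0.008 m).
It fails at once if the case is tipped (more than 0.2 rad) (angle between case's own z axis and vertical above 0.2 rad).
It fails at once if the battery tray is shoved more than 20 mm from its place or tipped over (distance of tray from where it was at the start of the episode above 0.02 m or angle between tray's own z axis and vertical above 0.35 rad).
It fails at once if the drying capsule is shoved more than 20 mm from its place or tipped over (distance of capsule from where it was at the start of the episode above 0.02 m or angle between capsule's own z axis and vertical above 0.35 rad).
It fails at once if the saucer is shoved more than 20 mm from its place or tipped over (distance of saucer from where it was at the start of the episode above 0.02 m or angle between saucer's own z axis and vertical above 0.35 rad).
It also fails if it takes over 40 s, if anything falls off the work surface, if the arm or the gripper's body presses on something with over 40 N, if the wrist force passes 120 N, or if a joint passes its speed limit or range.

### The arm

A 6-joint arm with a two-finger parallel gripper is mounted at the origin on the work surface. World frame = base frame: x ahead of the robot, y to its left, z up, the work surface at z = 0. Lengths are in m, angles in rad, forces in N, time in s.
With the tool pointing down it reaches from about 0.2 to 0.875 m from the base axis. Payload 3.4 kg.
Tool frame: the origin (TCP) lies between the finger pads; the fingertips stand 14 mm ahead of it and the grasp point (between the pads) lies 5 mm behind it; y points along the fingers, z is the direction in which the jaws open and shut, and the axes are right-handed (so a half turn about y gives the same grasp; the last joint's range is limited). The gripper opens to 94 mm and grips with 3 to 60 N. Pads are 16 mm wide; open, the fingers measure 119 mm over their backs; the gripper's body (75 mm by 177 mm) begins 78 mm behind the grasp point.
Start: joints at [-1.223, 0.276, 1.505, -0, 1.361, -0.121], TCP at [0.26, -0.513, 0.219] pointing down, gripper open.
Joint ranges: [-2.89, 2.89], [-0.75, 2.08], [0.22, 2.7], [-1.18, 4.32], [0.11, 2.71], [-2.7, 2.7]. Speed limits (rad/s): [2.57, 2.57, 3.14, 3.14, 3.14, 3.14].

### API

Orientations are given as a unit quaternion [w, x, y, z].
In Python, from workcell import robot, viewer gives the robot as it stands.
- The arm moves only by the tool step_arm, never from a script. Its argument "moves" is a list that holds one entry, the list of rows, each a list of 7 numbers: the opening in per cent of the stroke, from 0 (shut) to 100 (fully open), then the shift along the tool's x, y, z in m, then the turn, a rotation vector about the tool's x, y, z in degrees. A call has 1 to 10 rows; each row shifts and turns the pose as measured when the row begins, along the tool's axes as they then stand; what a row does not reach is not made up. A row lasts 1/12 s, in which the tool goes at most 41.7 mm and 7.16 degrees, less where a joint would pass 70% of its speed; a pose out of reach is approached as far as the arm can. A call is refused whole if a number of a shift passes 0.0417 or a number of a turn 7.16, either way. A call with a gripper value outside its range is refused whole. The fingers move at their own pace and stop on an object; the grip force is fixed at half the most. Time passes only in rows, so rows that do not move let the fingers close. It gives the time, the measured TCP pose, the force and the opening at its end, in the units of the state.
- robot.get_obs(): the state, without advancing time (a new reading comes with each control period).
- viewer.capture(name): name is "side" or "top"; returns a dict with "color" (480x640x3 uint8, red, green, blue), "fovy" (degrees; the focal length in pixels is half the picture's height over the tangent of half this angle, whatever the lens; pixels are square), "cx", "cy" (the principal point, pixels), "R" (3x3) and "t" (3): a world point X has camera coordinates R X + t. Camera axes: x right, y down, z forward; pixel columns grow to the right and rows downward; lengths in m; the calibration is good to about 2 mm. A picture is of the moment at which its call begins. There is no depth.
- robot.sign_off(): hands the job in, once; it reports no verdict.
Trained networks look in a picture, given as the dict that the camera call returned (one of the last four; its "shot" number tells which), for a name from the list of things; names that differ only in an ending like _2 or _b are one class to them, and where a whole thing is asked for, a point or a joint stands for the part that bears it (a point fixed in the world has none). Each returns a list of dicts, best first, with "confidence" (0 to 1); they miss things now and then, are a little off and sometimes report something else, mostly with a low value. They report only what shows in the picture. A call takes as long as a camera call. They do not tell look-alikes from the thing itself.
- viewer.look_for(picture, query): "at" ([x, y, z] in m, in world coordinates, good to about 4 mm: the middle of the surface that is visible of it).
The state is a dict: "time_s": time; "joints": joint angles; "joint_velocities": joint speeds; "tau": joint torques, N m; "position": TCP position; "tcp_rot": TCP orientation; "force": force on the tool from outside, world axes, zero at the start; "moment": the same for the moment, N m; "width": finger opening in m.
Only numpy, scipy, OpenCV 4.12 (cv2) and the standard library are available. Lean on these libraries where they do the work, as an engineer would, in place of code of your own. Each camera call takes 0.05 s, during which the arm holds its last target.

## Working session

There is one attempt and no reset: what is moved stays moved. The work goes in short steps, Python scripts to look and compute and a tool call to move; the robot and the scene stay as the last step left them, time stands still between calls to the robot, and variables do not carry over. Pictures are saved under pics/ and viewed, and the job is handed in when it is done.

Besides the shell and the picture viewer there is one more tool, called after "Request:" in YAML: its name, and indented under it one key for each argument. step_arm: Moves the arm, as the interface text tells. Its arguments: {"type":"object","properties":{"moves":{"type":"array","items":{"type":"array","items":{"type":"array","items":{"type":"number"}}}}},"required":["moves"]}

```bash
mkdir -p pics; ls
python3 - <<'E'
from workcell import robot, viewer
import cv2, pickle
o=robot.get_obs(); print(o)
for n in ("top","side"):
    p=viewer.capture(n); cv2.imwrite(f"pics/{n}0.png",p["color"][:,:,::-1]); pickle.dump(p,open(f"{n}0.pkl","wb"))
    print(n,p["fovy"],p["cx"],p["cy"],p["R"],p["t"])
    for q in ("case","corner","tray","capsule","saucer"):
        print(q,[(r["at"],round(r["confidence"],2)) for r in viewer.look_for(p,q)])
E
```

```text
pics
{'time_s': 0.0, 'joints': array([-1.22297362e+00,  2.76578099e-01,  1.50611244e+00, -1.06510922e-05,
        1.36070923e+00, -1.20992367e-01]), 'joint_velocities': array([ 1.31249879e-04, -6.09802373e-05,  6.88860068e-04,  1.40138340e-03,
       -4.06827594e-04,  6.42841436e-05]), 'tau': array([ 2.14551161e-03, -4.04576290e+01, -2.37231785e+01,  7.05652032e-02,
        3.47267557e-02, -1.36421695e-04]), 'position': array([ 0.2596105 , -0.51244625,  0.21862262]), 'tcp_rot': array([ 0.16416214, -0.16431407,  0.68840284, -0.68713405]), 'force': array([-0.28127759, -0.92094975, -0.42389456]), 'moment': array([0.01999221, 0.01904041, 0.02097436]), 'width': 0.09394719322359288}
top 56.13194155977501 320.4607377710747 239.59437194806944 [[ 0.00917424 -0.99981878 -0.01668038]
 [-0.98705798 -0.00638386 -0.16023667]
 [ 0.16010115  0.01793455 -0.98693768]] [-0.03535797  0.54144872  0.81152387]
case [([0.5292, -0.0097, 0.0385], 0.76), ([0.7013, -0.3616, 0.0428], 0.71), ([0.3789, -0.1875, 0.0554], 0.66), ([0.6395, 0.0203, 0.0249], 0.55)]
corner [([0.637, 0.0202, 0.0266], 0.8)]
tray [([0.5146, -0.4353, 0.05], 0.65)]
capsule [([0.5556, 0.3499, 0.039], 0.97)]
saucer [([0.3684, 0.277, 0.0108], 0.57)]
side 54.27616267369178 315.3444245861704 241.98124802282715 [[-9.99193166e-01 -3.30791697e-02 -2.27768668e-02]
 [ 5.31647071e-04  5.56175667e-01 -8.31064585e-01]
 [ 4.01588655e-02 -8.30406163e-01 -5.55709339e-01]] [0.53307601 0.04427203 0.97147473]
case [([0.5291, 0.0292, 0.0393], 0.93), ([0.7023, -0.3467, 0.0361], 0.93), ([0.3927, -0.1538, 0.0547], 0.72)]
corner [([0.6437, 0.1053, 0.0212], 0.95)]
tray [([0.516, -0.4195, 0.0398], 0.97)]
capsule [([0.5562, 0.365, 0.0369], 0.78)]
saucer [([0.3645, 0.2726, 0.0132], 0.66)]
```

View pics/top0.png

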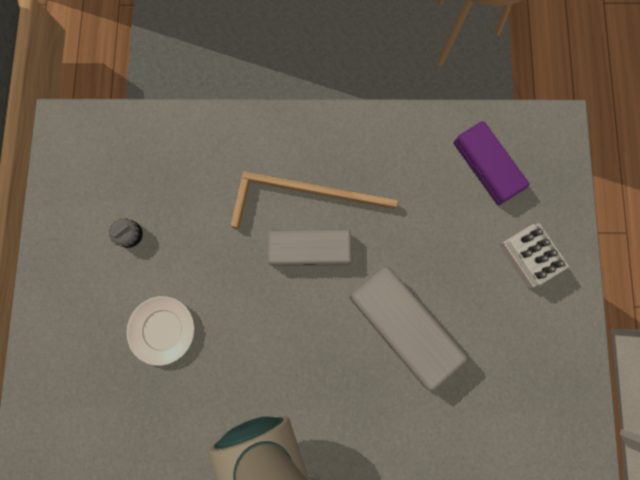

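View pics/side0.png

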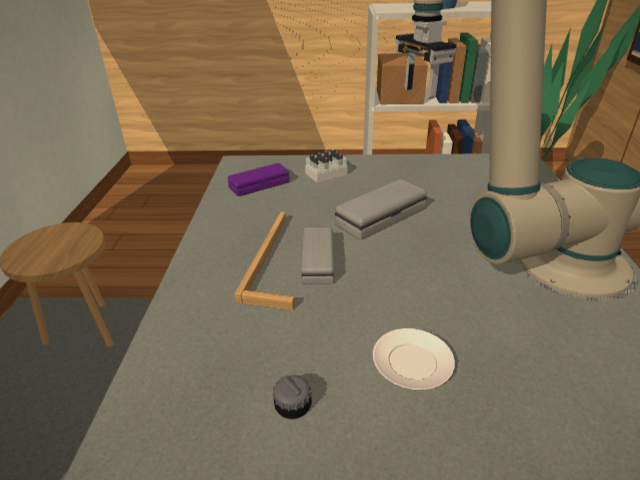

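Top view: the case candidates are the small grey one (310,247), the large grey one (410,328) and the purple one (491,162). The small grey one fits: it isn't purple, and it's the smaller of the two greys. I'll check it in a close crop.

Run:
```python
import cv2,pickle
p=pickle.load(open("top0.pkl","rb"));c=p["color"][160:280,220:420,::-1]
cv2.imwrite("pics/crop0.png",cv2.resize(c,None,fx=4,fy=4,interpolation=cv2.INTER_CUBIC))
p=pickle.load(open("side0.pkl","rb"));c=p["color"][200:320,225:385,::-1]
cv2.imwrite("pics/crop0s.png",cv2.resize(c,None,fx=5,fy=5,interpolation=cv2.INTER_CUBIC))
```

```text
(no output)
```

View pics/crop0.png

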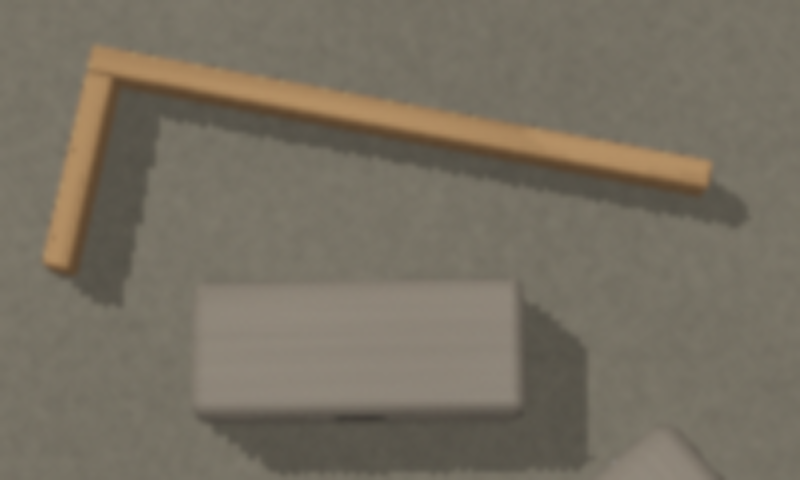

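View pics/crop0s.png

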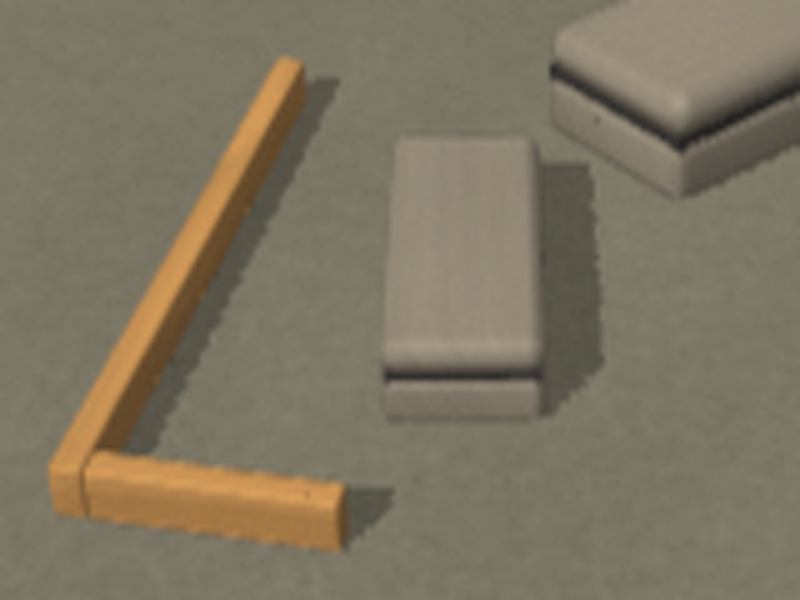

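Confirmed: the small grey case is at crop (196–520, 283–412), with the large look-alike next to it at lower right. Next I'll turn the corner pixels into poses.

```bash
cat > h.py <<'E'
import numpy as np
def ray(p,u,v,z):
    f=240/np.tan(np.radians(p["fovy"])/2)
    d=np.array([(u-p["cx"])/f,(v-p["cy"])/f,1]); R=np.array(p["R"]);t=np.array(p["t"])
    c=-R.T@t; d=R.T@d; return c+d*(z-c[2])/d[2]
def proj(p,X):
    f=240/np.tan(np.radians(p["fovy"])/2)
    c=np.asarray(X)@np.array(p["R"]).T+p["t"]; return np.c_[c[:,0]/c[:,2]*f+p["cx"],c[:,1]/c[:,2]*f+p["cy"]]
def rect(pts):  # pts -> centre,yaw,sizes
    import cv2
    return cv2.minAreaRect((np.array(pts)[:,:2]*1000).astype(np.float32))
E
python3 - <<'E'
import pickle,numpy as np
from h import *
T=pickle.load(open("top0.pkl","rb"));S=pickle.load(open("side0.pkl","rb"))
t=lambda u,v,z:ray(T,220+(u-1.5)/4,160+(v-1.5)/4,z)[:2]
s=lambda u,v,z:ray(S,225+(u-2)/5,200+(v-2)/5,z)[:2]
np.set_printoptions(precision=4,suppress=True)
k=[t(*a,.04) for a in((194,282),(518,281),(522,412),(194,415))]
print("case top",np.array(k),np.mean(k,0),rect(k))
k=[s(*a,.04) for a in((397,137),(536,137),(541,365),(384,365))]
print("case side",np.array(k),np.mean(k,0),rect(k))
k=[t(*a,.024) for a in((115,80),(706,186),(74,270),(711,160),(94,46),(45,262))]
print("corner top",np.array(k))
for i,j in((0,1),(4,3),(0,2),(4,5)): d=k[j]-k[i]; print(np.linalg.norm(d),np.arctan2(d[1],d[0]))
k=[s(*a,.024) for a in((98,450),(303,75),(345,487),(340,550))]
k=[s(*a,.024) for a in((102,452),(304,78),(345,487))]
print("corner side",np.array(k))
for i,j in((0,1),(0,2)): d=k[j]-k[i]; print(np.linalg.norm(d),np.arctan2(d[1],d[0]))
E
```

```text
case top [[ 0.56    0.0695]
 [ 0.5614 -0.0857]
 [ 0.4985 -0.0875]
 [ 0.496   0.0677]] [ 0.529 -0.009] ((529.27099609375, -9.022041320800781), (64.0395278930664, 155.9261474609375), 0.9473135471343994)
case side [[ 0.5604 -0.0801]
 [ 0.4988 -0.0799]
 [ 0.4963  0.0853]
 [ 0.5566  0.0855]] [0.528  0.0027] ((528.3377685546875, 2.6101303100585938), (61.596778869628906, 166.3849334716797), 0.8879896402359009)
corner top [[ 0.6649  0.1139]
 [ 0.6123 -0.1785]
 [ 0.5685  0.1307]
 [ 0.6254 -0.1812]
 [ 0.6824  0.125 ]
 [ 0.5724  0.1451]]
0.29714562129308886 -1.7487496998847214
0.3115324107137077 -1.7548770152453113
0.09780714981625489 2.9693550658392107
0.11180711483882814 2.9614147766062904
corner side [[ 0.6622  0.119 ]
 [ 0.6096 -0.1589]
 [ 0.5686  0.1386]]
0.28287553512619246 -1.7580612568998715
0.09565489022153024 2.934591313408896
```

Run:
```python
import pickle,numpy as np
from h import *
from workcell import robot
from scipy.spatial.transform import Rotation as R
np.set_printoptions(precision=4,suppress=True)
T=pickle.load(open("top0.pkl","rb"))
o=robot.get_obs();q=o["tcp_rot"];M=R.from_quat(q[[1,2,3,0]]).as_matrix();print(M,o["position"])
print("z yaw deg",np.degrees(np.arctan2(M[1,2],M[0,2])))
for uv in((388,268),(351,296),(466,358),(432,389)):print(ray(T,*uv,.05),ray(T,*uv,.0))
```

```text
[[-0.8921  0.0001  0.4518]
 [-0.4518 -0.0001 -0.8921]
 [-0.     -1.      0.0001]] [ 0.2598 -0.513   0.2195]
z yaw deg -63.14206154479072
[ 0.4879 -0.1574  0.05  ] [ 0.4929 -0.164   0.    ]
[ 0.4356 -0.0885  0.05  ] [ 0.4374 -0.0911  0.    ]
[ 0.3267 -0.2949  0.05  ] [ 0.322  -0.3097  0.    ]
[ 0.2724 -0.2324  0.05  ] [ 0.2645 -0.2435  0.    ]
```

Request:
step_arm:
  moves:
    - [[70, 0, 0, 0, 0, 6.55, 0], [70, 0, 0, 0, 0, 6.55, 0], [70, 0, 0, 0, 0, 6.55, 0], [70, 0, 0, 0, 0, 6.55, 0], [70, -0.016, 0, -0.038, 0, 0, 0], [70, -0.016, 0, -0.038, 0, 0, 0], [70, -0.016, 0, -0.038, 0, 0, 0], [70, -0.016, 0, -0.038, 0, 0, 0], [70, -0.016, 0, -0.038, 0, 0, 0], [70, -0.016, 0, -0.038, 0, 0, 0]]

```text
time_s: 1.43
position: [0.3588, -0.2897, 0.2174]
tcp_rot: [0.009, -0.01, -0.705, 0.709]
force: [0.8, -0.1, -0.8]
width: 0.0659
```

Request:
step_arm:
  moves:
    - [[70, -0.015, 0, -0.038, 0, 0, 0], [70, -0.015, 0, -0.038, 0, 0, 0], [70, -0.015, 0, -0.038, 0, 0, 0], [70, -0.015, 0, -0.038, 0, 0, 0], [70, -0.015, 0, -0.038, 0, 0, 0], [70, -0.015, 0, -0.038, 0, 0, 0], [70, -0.012, 0, -0.025, 0, 0, 0], [70, 0, 0, 0, 0, 0, 0]]

```text
time_s: 2.1
position: [0.4701, -0.0264, 0.2183]
tcp_rot: [0.005, -0.011, -0.705, 0.709]
force: [-0.3, -0.4, 0.6]
width: 0.0659
```

Request:
step_arm:
  moves:
    - [[70, 0, 0, -0.02, 0, 0, 0], [70, 0, 0.04, 0, 0, 0, 0], [70, 0, 0.04, 0, 0, 0, 0], [70, 0, 0.04, 0, 0, 0, 0], [70, 0, 0.04, 0, 0, 0, 0], [70, 0, 0.03, 0, 0, 0, 0], [70, 0, 0, 0, 0, 0, 0]]

```text
time_s: 2.68
position: [0.4797, -0.0078, 0.0276]
tcp_rot: [-0.004, -0.015, -0.703, 0.711]
force: [-0.5, 0.3, -0.3]
width: 0.0659
```

```bash
cat > look.py <<'E'
import sys,cv2,pickle
from workcell import robot, viewer
n=sys.argv[1]
o=robot.get_obs();print(o["time_s"],o["position"],o["force"])
for c,(a,b,d,e),f in(("top",(160,300,220,420),4),("side",(200,320,225,385),5)):
    p=viewer.capture(c);pickle.dump(p,open(f"{c}{n}.pkl","wb"))
    im=cv2.resize(p["color"][a:b,d:e,::-1],None,fx=f,fy=f,interpolation=cv2.INTER_CUBIC)
    cv2.imwrite(f"pics/{c}{n}.png",im)
E
python3 look.py 1
```

```text
2.6833 [ 0.47972706 -0.00784299  0.02764067] [-0.49651236  0.31052429 -0.33763893]
```

View pics/side1.png

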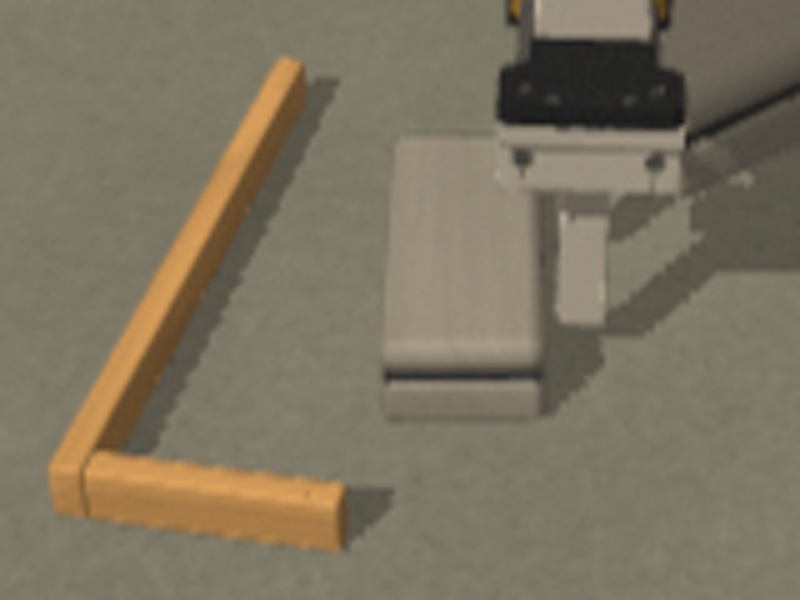

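View pics/top1.png

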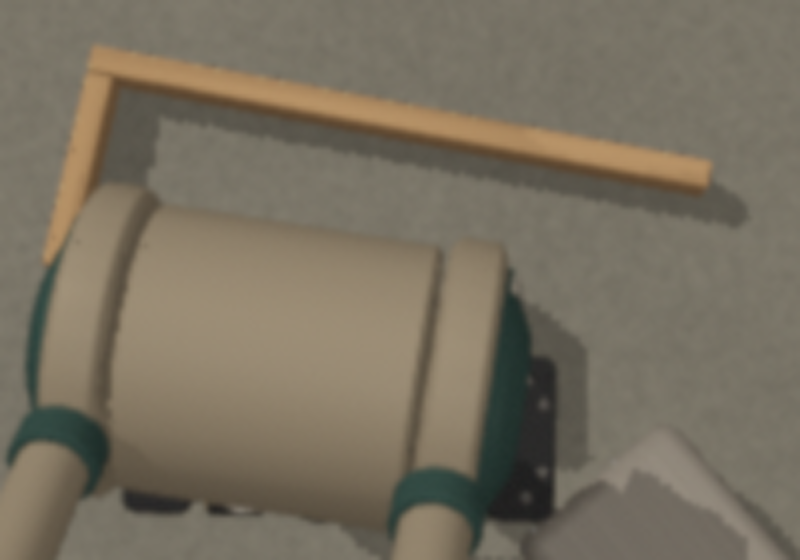

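Request:
step_arm:
  moves:
    - [[70, -0.008, 0, 0, 0, 0, 0], [70, -0.008, 0, 0, 0, 1.2, 0], [70, -0.008, 0, 0, 0, 1.2, 0], [70, -0.008, 0, 0, 0, 1.2, 0], [70, -0.008, 0, 0, 0, 1.2, 0], [70, -0.008, 0, 0, 0, 1.2, 0], [70, -0.008, 0, 0, 0, 1.2, 0], [70, -0.008, 0, 0, 0, 1.2, 0], [70, 0, 0, 0, 0, 0, 0]]

```text
time_s: 3.53
position: [0.5612, -0.0152, 0.0451]
tcp_rot: [0.044, -0.082, -0.701, 0.707]
force: [-1.0, 0.2, -0.3]
width: 0.0655
```

```bash
python3 look.py 2
```

```text
3.5333 [ 0.56117011 -0.01519808  0.04514425] [-1.0421816   0.19154635 -0.29885315]
```

View pics/side2.png

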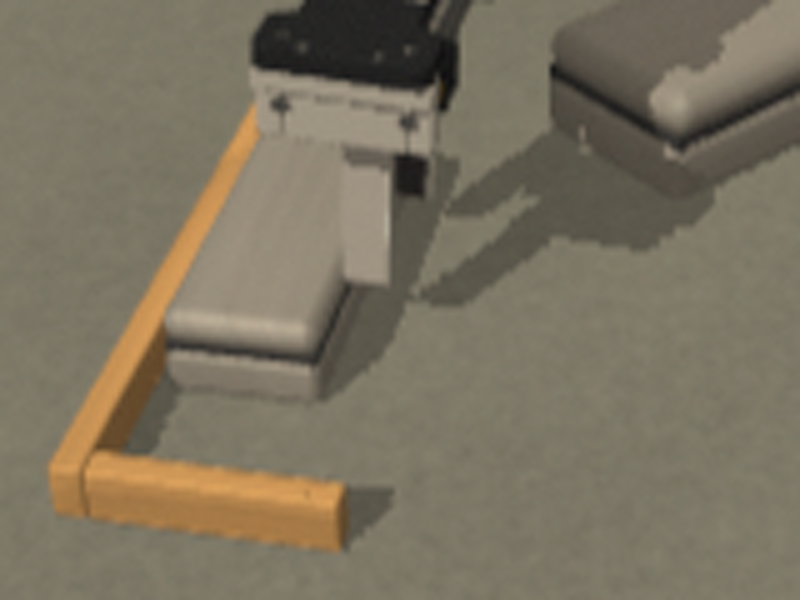

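The case is now almost parallel to the long strip, with its top edge crossing (165,330) in the side crop. The tool has tilted and risen during the push, so I'll back off, level it and look again.

```bash
cat > go.py <<'E'
# usage: go.py x y z yaw_of_tool_z_deg -> shift (tool axes) and rotvec deg to get there
import sys,numpy as np
from workcell import robot
from scipy.spatial.transform import Rotation as R
np.set_printoptions(precision=4,suppress=True)
x,y,z,a=map(float,sys.argv[1:5]);a=np.radians(a)
o=robot.get_obs();q=o["tcp_rot"];C=R.from_quat(q[[1,2,3,0]]);M=C.as_matrix()
Z=np.array([np.cos(a),np.sin(a),0]);Y=np.array([0,0,-1.]);X=np.cross(Y,Z)
W=R.from_matrix(np.c_[X,Y,Z])
print("pos",o["position"],"yaw",np.degrees(np.arctan2(M[1,2],M[0,2])),"F",o["force"],"j",o["joints"],"t",o["time_s"])
d=np.array([x,y,z])-o["position"]
print("shift tool",M.T@d,"level-frame shift",W.as_matrix().T@d,"rotvec",np.degrees((C.inv()*W).as_rotvec()))
E
python3 go.py .55 -.013 .03 -100.3
```

```text
pos [ 0.5593 -0.0149  0.0448] yaw -100.12658484502552 F [-0.1603 -0.1795 -0.0013] j [-0.1466  0.3823  1.8302 -0.0084  0.8776  1.606 ] t 3.6333
shift tool [ 0.0102  0.0143 -0.0003] level-frame shift [ 0.0094  0.0148 -0.0002] rotvec [-0.2749  0.1806 -2.9585]
```

View pics/top2.png

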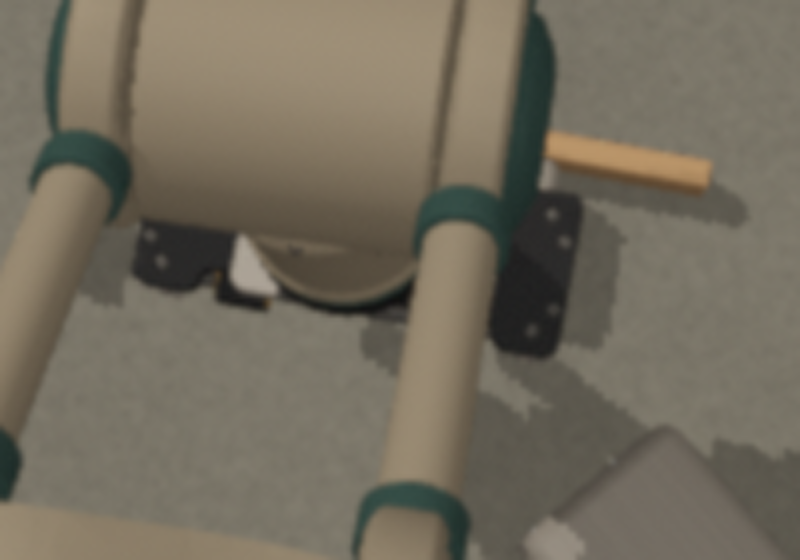

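Request:
step_arm:
  moves:
    - [[70, 0.008, 0, 0, 0, 0, 0], [70, 0.002, 0.012, 0, -0.3, 0.2, -3.0], [70, 0, 0, 0, 0, 0, 0]]

```text
time_s: 3.88
position: [0.5481, -0.0129, 0.0324]
tcp_rot: [-0.064, 0.063, 0.704, -0.704]
force: [-0.3, -0.1, 0.4]
width: 0.066
```

```bash
python3 go.py .555 -.014 .028 -100.3
```

```text
pos [ 0.5481 -0.0129  0.0324] yaw -100.30296316031931 F [-0.2785 -0.0947  0.3956] j [-0.1509  0.4071  1.8251  0.0007  0.9114  1.5993] t 3.8833
shift tool [-0.007   0.0044 -0.0002] level-frame shift [-0.007   0.0044 -0.0002] rotvec [ 0.0275 -0.0029  0.1181]
```

Request:
step_arm:
  moves:
    - [[70, -0.004, 0.003, 0, 0, 0, 0], [70, -0.004, 0.001, 0, 0, 0, 0], [70, -0.004, 0, 0, 0, 0, 0], [70, 0, 0, 0, 0, 0, 0]]

```text
time_s: 4.22
position: [0.5586, -0.0149, 0.0285]
tcp_rot: [-0.064, 0.063, 0.704, -0.704]
force: [0.0, 0.2, 0.8]
width: 0.0655
```

```bash
python3 go.py .565 -.016 .028 -100.3;python3 look.py 3
```

```text
pos [ 0.5586 -0.0149  0.0285] yaw -100.29140661468819 F [0.0195 0.2443 0.7511] j [-0.1512  0.4243  1.8063  0.0002  0.9123  1.5991] t 4.2167
shift tool [-0.0065  0.0005 -0.    ] level-frame shift [-0.0065  0.0005 -0.    ] rotvec [0.0075 0.0086 0.0768]
4.2167 [ 0.55858226 -0.0148585   0.02848556] [0.01952284 0.24426555 0.75113098]
```

View pics/side3.png

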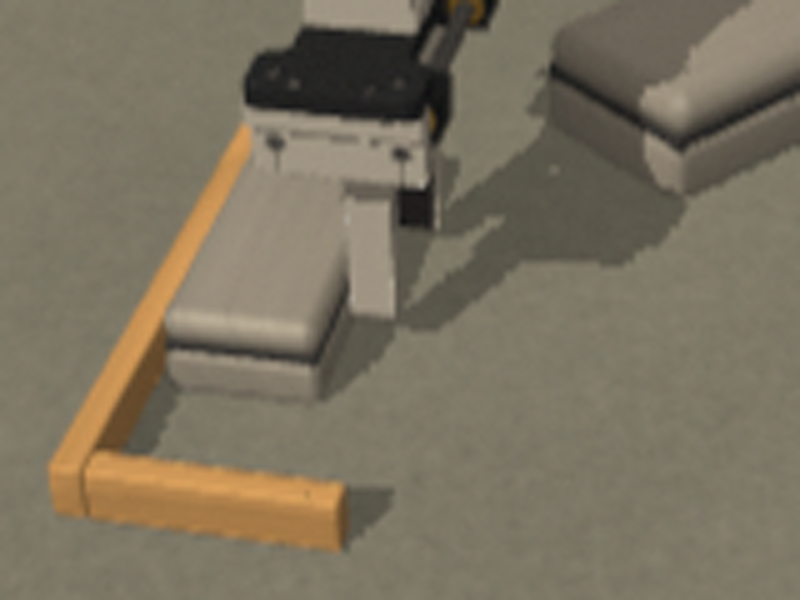

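Request:
step_arm:
  moves:
    - [[70, -0.003, 0, 0, 0, 0, 0], [70, -0.003, 0, 0, 0, 0, 0], [70, 0, 0, 0, 0, 0, 0]]

```text
time_s: 4.57
position: [0.5631, -0.0156, 0.0288]
tcp_rot: [-0.065, 0.062, 0.704, -0.704]
force: [-1.2, 0.2, -0.3]
width: 0.0658
```

Request:
step_arm:
  moves:
    - [[70, -0.002, 0, 0, 0, 0, 0], [70, -0.002, 0, 0, 0, 0, 0]]

```text
time_s: 4.73
position: [0.5645, -0.0158, 0.0288]
tcp_rot: [-0.066, 0.06, 0.705, -0.704]
force: [-4.6, 0.8, 3.4]
width: 0.0657
```

Request:
step_arm:
  moves:
    - [[70, -0.003, 0, 0, 0, 0, 0], [70, -0.003, 0, 0, 0, 0, 0]]

```text
time_s: 4.9
position: [0.5652, -0.0158, 0.0286]
tcp_rot: [-0.071, 0.056, 0.705, -0.704]
force: [-8.1, 1.8, 7.1]
width: 0.0656
```

```bash
python3 go.py .525 -.14 .14 -100.3;python3 look.py 4
```

```text
pos [ 0.5652 -0.0158  0.0286] yaw -100.28727965766318 F [-8.0784  1.8364  7.1131] j [-0.1513  0.4408  1.7752  0.0006  0.9462  1.5987] t 4.9
shift tool [ 0.0196 -0.111   0.1294] level-frame shift [ 0.0173 -0.1114  0.1294] rotvec [-0.0068  0.0127  1.175 ]
4.9 [ 0.56516198 -0.0158087   0.0285834 ] [-8.07844276  1.83635496  7.11313907]
```

View pics/side4.png

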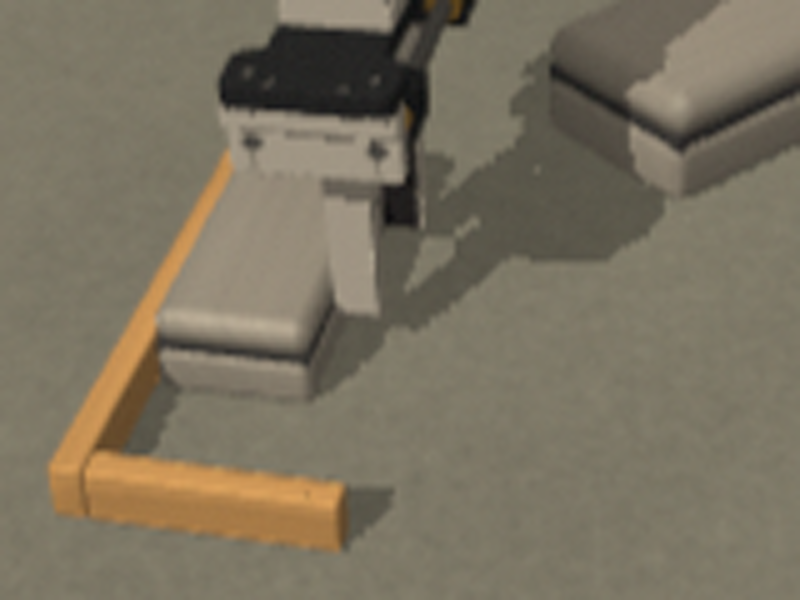

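Request:
step_arm:
  moves:
    - [[70, 0.015, 0, 0, 0, 0, 0], [70, 0.025, 0, 0, 0, 0, 1.0], [70, 0, -0.04, 0, 0, 0, 0], [70, 0, -0.04, 0, 0, 0, 0], [70, 0, -0.04, 0.02, 0, 0, 0], [40, 0, 0, 0.04, 0, -7, 0], [40, 0, 0, 0.04, 0, -7, 0], [40, 0, 0, 0.04, 0, -7, 0], [40, 0, 0, 0.02, 0, -7, 0], [40, 0, 0, 0, 0, -7, 0]]

```text
time_s: 5.83
position: [0.5158, -0.1644, 0.1479]
tcp_rot: [-0.146, 0.149, -0.69, 0.693]
force: [1.2, 0.2, 0.2]
width: 0.0384
```

Request:
step_arm:
  moves:
    - [[35, 0, 0, 0, 0, -7, 0], [35, 0, 0, 0, 0, -7, 0], [35, 0, 0, 0, 0, -7, 0], [35, 0, 0, 0, 0, -7, 0], [35, 0, 0, 0, 0, -7, 0], [35, 0, 0, 0, 0, -7, 0], [35, 0, 0, 0, 0, -7, 0], [35, 0, 0, 0, 0, 0, 0]]

```text
time_s: 6.5
position: [0.5252, -0.1734, 0.1496]
tcp_rot: [-0.429, 0.427, -0.555, 0.571]
force: [-0.1, -0.3, 0.1]
width: 0.0329
```

```bash
python3 go.py .585 -.16 .14 -10.3;python3 look.py 5
```

```text
pos [ 0.5252 -0.1734  0.1496] yaw -15.511788831431327 F [-0.1364 -0.2613  0.0517] j [-0.4399  0.2811  1.6796 -0.0077  1.1602 -0.1661] t 6.5
shift tool [-0.029   0.0104  0.0539] level-frame shift [-0.0239  0.0096  0.0565] rotvec [-1.0727 -5.2173  0.6481]
6.5 [ 0.52517708 -0.17341217  0.14961712] [-0.13641785 -0.26128762  0.05174921]
```

View pics/side5.png

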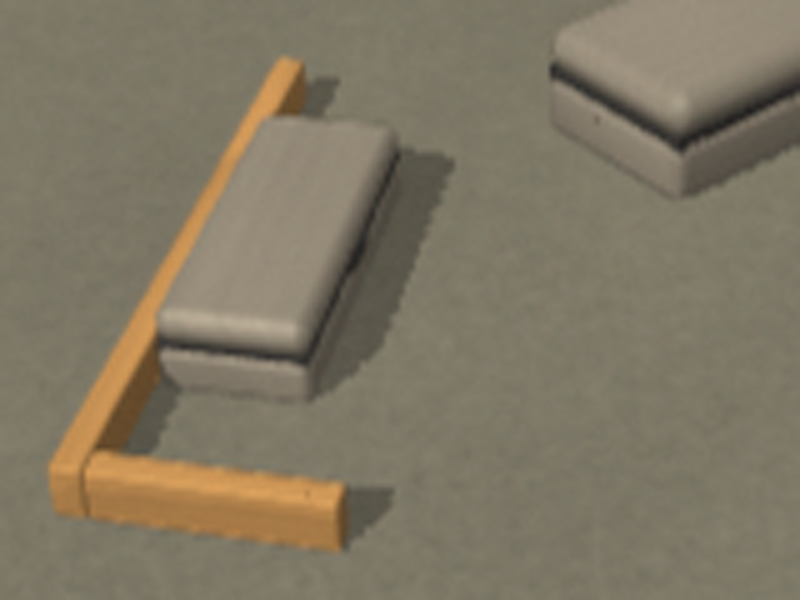

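View pics/top5.png

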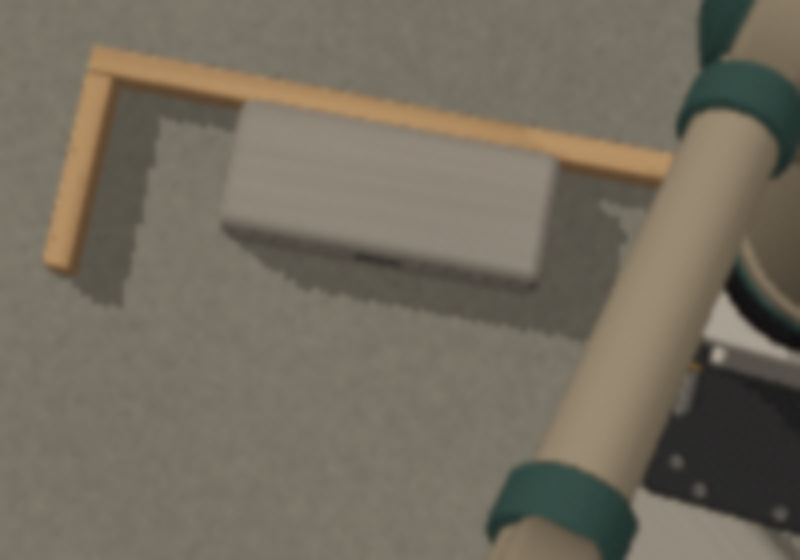

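The case lies flush along the long strip. In the top crop its left end is at (248,102)–(222,222) and its right end at (556,160)–(533,280). Next comes the end push.

```bash
cat > cf.py <<'E'
import pickle,numpy as np,sys
from h import *
np.set_printoptions(precision=4,suppress=True)
def corner_frame(pts): 
    a=-.182; o=np.array([.6645,.1145]); X=np.array([np.cos(a),np.sin(a)]);Y=np.array([-np.sin(a),np.cos(a)])
    d=np.array(pts)[:,:2]-o; return np.c_[d@X,d@Y]
E
python3 - <<'E'
from cf import *
T=pickle.load(open("top5.pkl","rb"))
t=lambda u,v,z:ray(T,220+(u-1.5)/4,160+(v-1.5)/4,z)[:2]
k=[t(*a,.04) for a in((248,102),(556,160),(533,280),(222,222))]
print(np.array(k),np.mean(k,0)); c=corner_frame(k);print(c,c.mean(0))
# tcp start: y_c = end - 8 - 15mm ; x_c=-.035
a=-.182; o=np.array([.6645,.1145]); X=np.array([np.cos(a),np.sin(a)]);Y=np.array([-np.sin(a),np.cos(a)])
ye=c.mean(0)[1]-.08
for g in(.028,): print("start",o-.036*X+(ye-g)*Y)
print("final tcp",o-.036*X+(-.168)*Y)
E
```

```text
[[ 0.6493  0.0456]
 [ 0.621  -0.1041]
 [ 0.562  -0.0928]
 [ 0.5895  0.0568]] [ 0.6054 -0.0236]
[[-0.0025 -0.0705]
 [-0.0033 -0.2228]
 [-0.0633 -0.2225]
 [-0.0633 -0.0704]] [-0.0331 -0.1466]
start [ 0.583  -0.1293]
final tcp [ 0.5987 -0.0442]
```

Request:
step_arm:
  moves:
    - [[35, -0.02, 0, 0.03, -1.1, -5.2, 0.6], [35, -0.02, 0, 0.023, 0, 0, 0], [35, 0, 0, 0, 0, 0, 0]]

```text
time_s: 6.85
position: [0.5851, -0.1463, 0.149]
tcp_rot: [0.449, -0.45, 0.547, -0.545]
force: [0.7, -0.4, -0.1]
width: 0.0331
```

```bash
python3 go.py .581 -.137 .028 -10.4
```

```text
pos [ 0.5851 -0.1463  0.149 ] yaw -11.062696860193242 F [ 0.653  -0.402  -0.1187] j [-0.36    0.3651  1.5518 -0.0005  1.2282 -0.1668] t 6.85
shift tool [-0.0083  0.121  -0.0054] level-frame shift [-0.0084  0.121  -0.0058] rotvec [ 0.1994 -0.6627 -0.0084]
```

Request:
step_arm:
  moves:
    - [[35, -0.006, 0.03, -0.006, 0.2, -0.7, 0], [35, 0, 0.03, 0, 0, 0, 0], [35, 0, 0.03, 0, 0, 0, 0], [35, 0, 0.025, 0, 0, 0, 0], [35, 0, 0, 0, 0, 0, 0]]

```text
time_s: 7.27
position: [0.5857, -0.1405, 0.033]
tcp_rot: [-0.452, 0.449, -0.541, 0.549]
force: [-1.3, -0.1, -0.0]
width: 0.033
```

```bash
python3 go.py .5987 -.0442 .027 -10.4; python3 look.py 6
```

```text
pos [ 0.5857 -0.1405  0.033 ] yaw -10.840679576253208 F [-1.3442 -0.1185 -0.0251] j [-0.3501  0.4657  1.7132 -0.0015  0.9509 -0.1601] t 7.2667
shift tool [-0.097   0.0056 -0.0054] level-frame shift [-0.0971  0.006  -0.0046] rotvec [-0.6573 -0.4417  0.18  ]
7.2667 [ 0.58565639 -0.14048138  0.03298265] [-1.34424986 -0.11848138 -0.02510278]
```

View pics/side6.png

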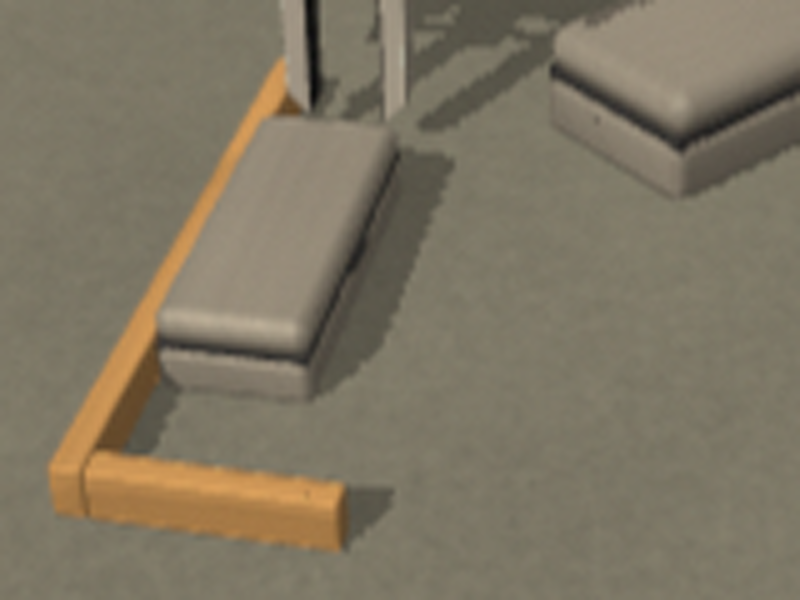

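Request:
step_arm:
  moves:
    - [[35, 0, 0.004, -0.006, -0.6, -0.4, 0.2], [35, -0.008, 0, 0, 0, 0, 0], [35, -0.008, 0, 0, 0, 0, 0], [35, -0.008, 0, 0, 0, 0, 0], [35, -0.008, 0, 0, 0, 0, 0], [35, -0.008, 0, 0, 0, 0, 0], [35, 0, 0, 0, 0, 0, 0]]

```text
time_s: 7.95
position: [0.5949, -0.0993, 0.0413]
tcp_rot: [-0.456, 0.448, -0.537, 0.55]
force: [0.8, 0.3, 0.1]
width: 0.0325
```

```bash
python3 go.py .5987 -.0442 .027 -10.4; python3 look.py 7
```

```text
pos [ 0.5949 -0.0993  0.0413] yaw -10.542057323494745 F [0.7605 0.2859 0.1161] j [-0.2803  0.4531  1.7107 -0.0009  0.9563 -0.0957] t 7.95
shift tool [-0.0549  0.014  -0.0067] level-frame shift [-0.0549  0.0143 -0.0063] rotvec [-1.2215 -0.1438  0.1628]
7.95 [ 0.59493727 -0.09932774  0.04130738] [0.76047212 0.28593252 0.11605293]
```

View pics/side7.png

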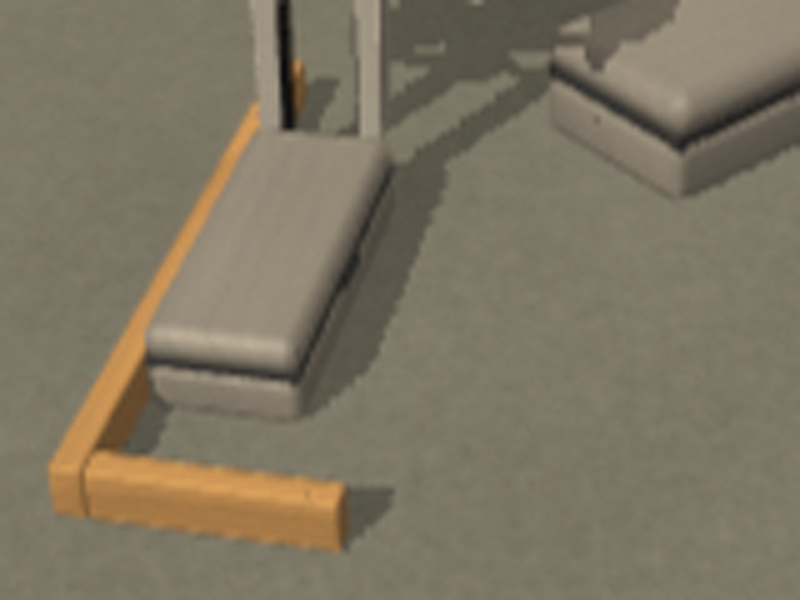

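Request:
step_arm:
  moves:
    - [[35, 0.005, 0.008, -0.005, 0, 0, 0], [35, 0, 0.006, -0.001, -1.2, 0, 0.2], [35, -0.008, 0.001, 0, 0, 0, 0], [35, -0.008, 0.002, 0, 0, 0, 0], [35, -0.008, 0.002, 0, 0, 0, 0], [35, -0.008, 0.002, 0, 0, 0, 0], [35, 0, 0, 0, 0, 0, 0]]

```text
time_s: 8.63
position: [0.595, -0.0745, 0.0184]
tcp_rot: [-0.451, 0.453, -0.543, 0.545]
force: [0.6, -0.3, -0.3]
width: 0.0332
```

```bash
python3 go.py .5987 -.0442 .027 -10.4; python3 look.py 8
```

```text
pos [ 0.595  -0.0745  0.0184] yaw -10.614792678241853 F [ 0.6332 -0.2912 -0.2541] j [-0.238   0.4844  1.7246 -0.0052  0.9319 -0.0496] t 8.6333
shift tool [-0.0305 -0.0088 -0.0019] level-frame shift [-0.0305 -0.0086 -0.0018] rotvec [-0.0321 -0.2149  0.2419]
8.6333 [ 0.59495376 -0.07453276  0.01837267] [ 0.63322358 -0.29119492 -0.2541256 ]
```

View pics/side8.png

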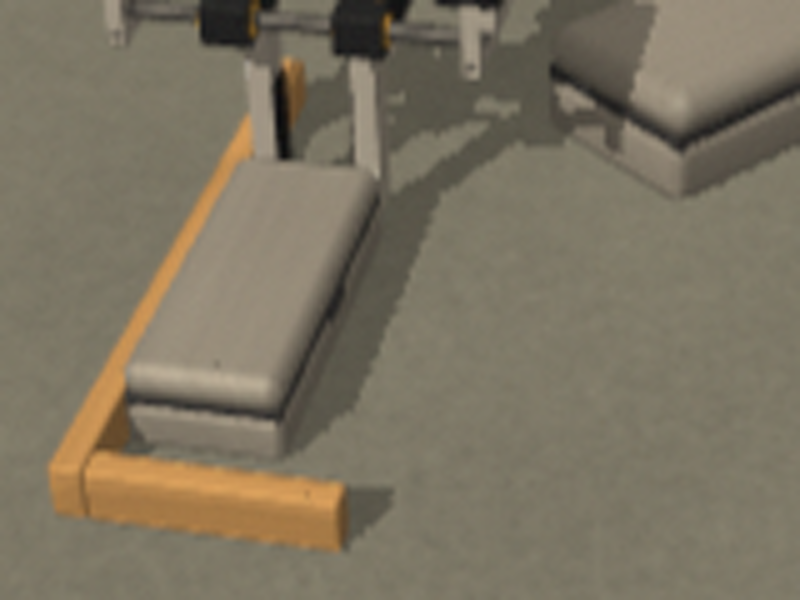

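Request:
step_arm:
  moves:
    - [[35, 0.002, -0.004, 0, 0, 0, 0.2], [35, -0.006, 0, 0, 0, 0, 0], [35, -0.006, 0, 0, 0, 0, 0], [35, -0.006, 0.001, 0, 0, 0, 0], [35, 0, 0, 0, 0, 0, 0]]

```text
time_s: 9.15
position: [0.5976, -0.0581, 0.0221]
tcp_rot: [-0.451, 0.452, -0.544, 0.544]
force: [-0.6, -0.3, 0.7]
width: 0.0327
```

```bash
python3 go.py .5987 -.0442 .027 -10.4; python3 look.py 9
```

```text
pos [ 0.5976 -0.0581  0.0221] yaw -10.63534206306107 F [-0.5558 -0.2557  0.7075] j [-0.2124  0.4811  1.7188 -0.0008  0.9416 -0.0262] t 9.15
shift tool [-0.0139 -0.005  -0.0015] level-frame shift [-0.0139 -0.0049 -0.0014] rotvec [-0.0044 -0.2353  0.0382]
9.15 [ 0.59757808 -0.05810071  0.02205325] [-0.55575318 -0.25569877  0.70751805]
```

View pics/side9.png

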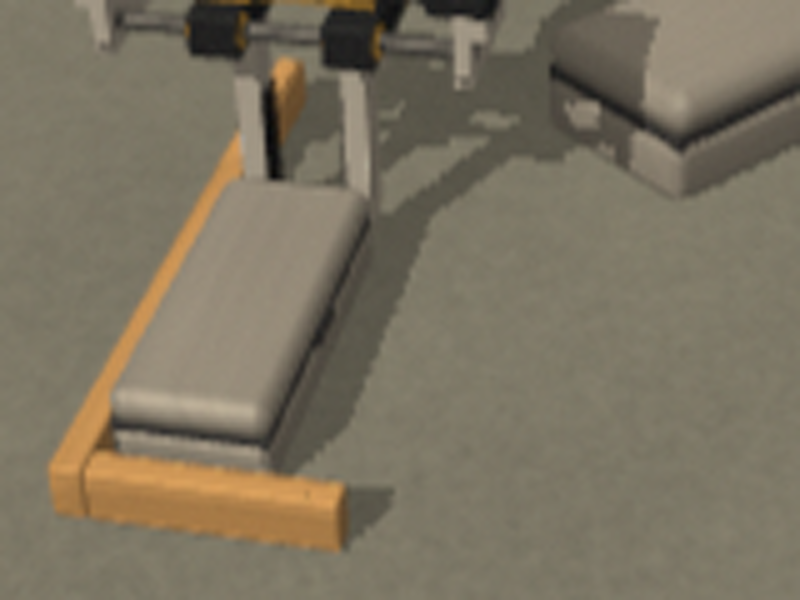

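Going well, with about 14 mm left. I'll continue in small steps.

Request:
step_arm:
  moves:
    - [[35, -0.005, -0.001, 0, 0, -0.2, 0], [35, -0.004, 0, 0, 0, 0, 0], [35, -0.003, 0, 0, 0, 0, 0], [35, 0, 0, 0, 0, 0, 0]]

```text
time_s: 9.58
position: [0.5997, -0.0458, 0.0228]
tcp_rot: [-0.452, 0.453, -0.543, 0.543]
force: [-0.7, -0.5, 0.7]
width: 0.0333
```

Request:
step_arm:
  moves:
    - [[35, -0.002, 0, 0, 0, 0, 0], [35, -0.002, 0, 0, 0, 0, 0]]

```text
time_s: 9.75
position: [0.6, -0.044, 0.0229]
tcp_rot: [-0.451, 0.455, -0.542, 0.544]
force: [-3.8, -11.6, 0.9]
width: 0.0327
```

Contact came at -11.6 N along y, at the predicted spot. I'll retreat and check.

Request:
step_arm:
  moves:
    - [[35, 0.01, 0, 0, 0, 0, 0], [35, 0.025, 0, 0, 0, 0, 0], [35, 0, -0.04, 0, 0, 0, 0], [35, 0, -0.04, 0, 0, 0, 0], [35, 0, -0.04, 0, 0, 0, 0], [35, 0.04, 0, 0, 0, 0, 0], [35, 0.04, 0, 0, 0, 0, 0], [35, 0.04, 0, 0, 0, 0, 0], [35, 0, 0, 0, 0, 0, 0]]

```text
time_s: 10.5
position: [0.5725, -0.1982, 0.1477]
tcp_rot: [0.454, -0.455, 0.542, -0.541]
force: [-0.5, -0.3, 0.4]
width: 0.033
```

```bash
python3 look.py 10
```

```text
10.5 [ 0.57252754 -0.19824134  0.14768756] [-0.48636889 -0.28921     0.42811592]
```

View pics/side10.png

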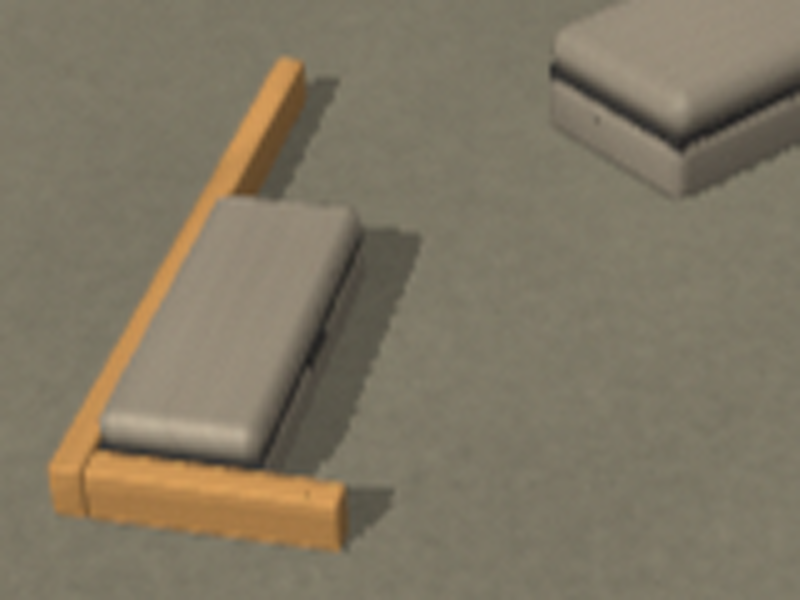

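View pics/top10.png

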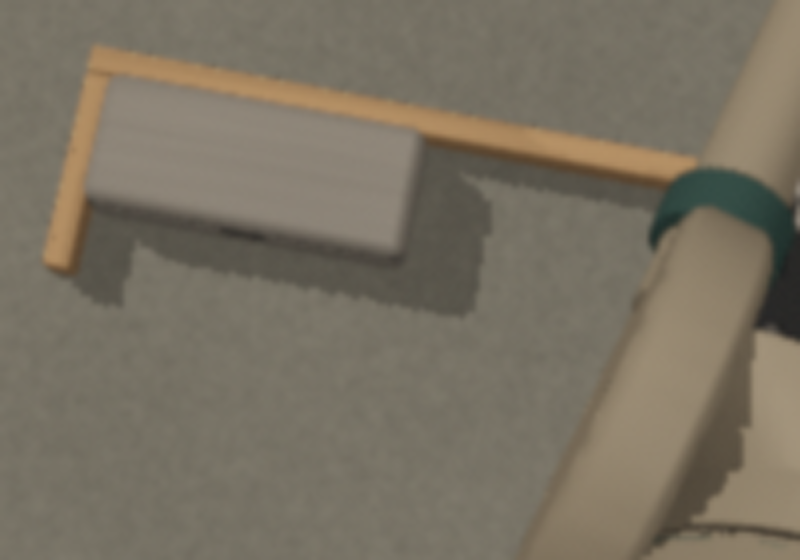

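Run:
```python
from cf import *
from workcell import viewer
import cv2
T=pickle.load(open("top10.pkl","rb"))
t=lambda u,v,z:ray(T,220+(u-1.5)/4,160+(v-1.5)/4,z)[:2]
k=[t(*a,.04) for a in((108,76),(423,132),(402,256),(86,202))]
c=corner_frame(k);print(c,c.mean(0),"skew",np.arctan2(*(c[0]-c[1])),np.arctan2(*(c[3]-c[2])))
# predicted home outlines, top edge
a=-.182;o=np.array([.6645,.1145]);X=np.array([np.cos(a),np.sin(a)]);Y=np.array([-np.sin(a),np.cos(a)])
P=np.array([[*(o+x*X+y*Y),.04] for x,y in((0,0),(0,-.16),(-.066,-.16),(-.066,0))])
print(((proj(T,P)-[220,160])*4+1.5))
p=viewer.capture("top");
for q in("tray","capsule","saucer"):print(q,[(r["at"],round(r["confidence"],2)) for r in viewer.look_for(p,q)])
cv2.imwrite("pics/fulltop.png",p["color"][:,:,::-1])
A=pickle.load(open("top0.pkl","rb"))["color"].astype(int);d=np.abs(A-p["color"]).max(2)
for n,(r0,r1,c0,c1) in dict(caps=(210,255,100,150),saucer=(290,370,120,200),tray=(215,295,495,575)).items():print(n,np.percentile(d[r0:r1,c0:c1],[50,99]))
```

```text
[[-0.0024 -0.0005]
 [-0.0015 -0.1571]
 [-0.0635 -0.1587]
 [-0.066  -0.0036]] [-0.0333 -0.08  ] skew -0.005535421226100811 -0.015587018690636773
[[108.0452  71.2366]
 [429.4421 130.1359]
 [403.5848 261.4319]
 [ 78.6509 200.7186]]
tray [([0.5128, -0.4553, 0.0502], 0.69)]
capsule []
saucer [([0.3689, 0.2781, 0.0105], 0.87)]
caps [1. 2.]
saucer [1. 1.]
tray [  1. 114.]
```

View pics/fulltop.png

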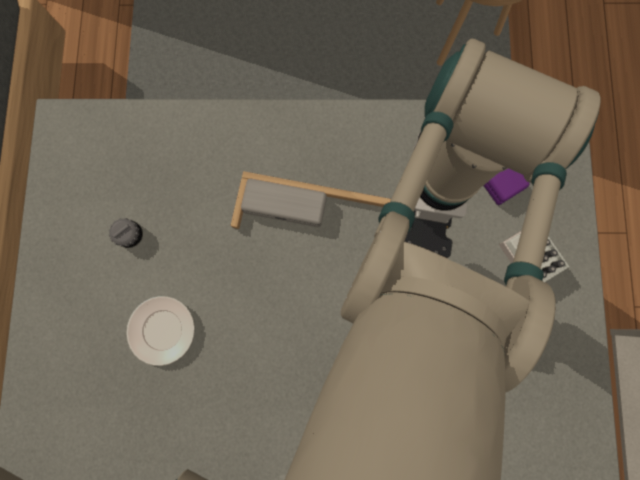

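The full top view shows the case seated in the corner at (283,201), with the capsule, saucer and tray in their starting places. The hand is clear, with fingertips about 13 cm up.

```bash
python3 -c "
from workcell import robot
print(robot.sign_off())"
```

```text
the job is handed in; nothing more can be done
None
```

I pushed the small grey case (not the large grey or purple look-alike) home into the corner and handed the job in at about 10.5 s; sign-off gives no verdict. Both open fingers pushed it sideways until it lay flat on the long strip. I then pushed its far end until it met the short strip, where the force rose to about 12 N.

**Last checks**
- **Position:** in the final top picture the case centre is at x = -33.3 mm and y = -80.0 mm in the corner frame (home is -33 and -80). Skew is about 0.005–0.016 rad, under the 0.05 limit. The two cameras disagree by about 5–12 mm in y, so I relied on the top view and the contacts at the predicted spots.
- **Lift or tip:** I saw no sign of either in the pictures, but I did not measure height or tilt.
- **Capsule and saucer:** the picture regions around them did not change, though the network missed the capsule in the last picture.
- **Tray:** the arm partly hid it in the last picture and the network's reading was about 20 mm off the first. The part that shows is in its starting place, and the hand never worked near it.
- **Hand:** clear, with the fingertips about 13 cm above the top.

**Less than ideal:** the hand tilted by about 3 degrees and rose 1–2 cm during the first push, so I backed off and levelled it before finishing that push. It rose again while pushing the end, and I corrected that as it went.

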